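# Spring check of a belt tensioner: strap it down, wind the arm to its stop and hold

## Task

The belt tensioner bolted in the steel-plate fixture is due for its spring check. First swing the fixture's hinged hold-down strap over the tensioner's hanger until it rests fully down in its forked catch; then, by its upright pin, swing the tensioner's sprung cage arm forward against the spring all the way to its stop and keep holding it there with the fingers: finish while still holding it, do not let go. Do not knock over or shift the two loose sleeves that stand on and just in front of the fixture.

Things in the scene. Friction and masses are not known exactly. Their poses are not given: they have to be found in the camera images.
- fixture: dark steel base plate 220 (x) by 240 (y) by 12 mm, fixed; stands left or right, turned up to 0.5 rad. Origin: centre of its underside; x from front edge (robot's side) to back, y left, z up. On it the tensioner: aluminium pivot body 52 mm across at x=30, y=20 mm, with a flat hanger running to -y under the strap; strap along x at y=-80 mm, hinge at x=60 mm, catch at x=-45 mm
- strap (a joint): angle of the hold-down strap (rad): 0 = level, closed, resting in its catch; grows as the free end is raised (1.57 = upright). Stiff friction hinge (0.13 N m, about 1 N at the grip): it stays where it is left, or at most sags slowly, and does not spring back
- strap_hinge (a point): point on the strap's hinge axis, 60 mm above the bench; the axis is parallel to the fixture's y. Axes as fixture
- strap_grip (a point): centre of the dark roller at the strap's free end: 20 mm across, 22 mm long along the fixture's y (strap 16 mm wide, 7 thick). At strap angle q it lies 148*cos(q) mm from strap_hinge towards the fixture's -x and 148*sin(q) mm above it. Pinch it from above along the fixture's y and lead it round (it can turn in the fingers), or push the strap over and press it down
- catch (a point): middle of the forked catch's floor, where the strap rests, 56 mm above the bench: two aluminium cheeks 7 mm thick, 16 mm long, outer faces 34 mm apart, tops 70 mm above the bench. The closed strap's roller lies 43 mm in front of it (fixture -x), 60 mm above the bench
- cage (a joint): angle of the cage arm (rad) about its vertical axis: 0 = sprung back on its rest post, pin to the fixture's back left; grows counter-clockwise from above as the pin swings to the fixture's front, to the stop at 1.4 rad. Spring 0.25 N m at rest (2.5 N at the pin), 0.84 N m at the stop (8.4 N at the pin); returns to 0 if let go
- cage_pivot (a point): point on the cage arm's vertical pivot axis, 88 mm above the bench, mid-height of the cage: two dark plates 20 mm wide, black wheel 46 mm across between them at the free end, spanning 71 to 105 mm above the bench. Axes as fixture
- cage_pin (a point): point on the axis of the upright steel pin on the cage arm's free end, at gripping height, 138 mm above the bench. Pin 14 mm across, clear from 111 to 156 mm above the bench, 100 mm from the cage_pivot axis; at cage angle q it lies from there in the direction 1.047+q rad counter-clockwise from the fixture's +x
- stop (a point): top centre of the rubber-sleeved stop post, 16 mm across, 105 mm above the bench, on which the cage arm's side comes to rest at 1.4 rad. A like post behind the arm is its rest stop. (A spare tensioner stands loose at the back of the bench, without fixture: not the one meant)
- sleeve_a: machined aluminium sleeve, 36 mm across, 45 mm tall, 27 mm bore, standing on the fixture's base plate in front of the pivot body; leave it alone. Origin: centre of its underside
- sleeve_b: same kind of sleeve (36 mm across, 45 mm tall) standing on the bench just in front of the fixture; leave it alone. Origin: centre of its underside

How it is judged:
By the outcome, as a careful person would: the job done as asked, in the order asked, and still so for the second after the job is handed in, while the arm keeps its last pose, push and grip.
It also fails if it takes over 48 s, if anything falls off the work surface, if the arm or the gripper's body presses on something with over 40 N, if the wrist force passes 120 N, or if a joint passes its speed limit or range.

## Robot

A 7-joint arm with a two-finger parallel gripper is mounted at the origin on the work surface. World frame = base frame: x ahead of the robot, y to its left, z up, the work surface at z = 0. Lengths are in m, angles in rad, forces in N, time in s.
With the tool pointing down it reaches from about 0.4 to 0.85 m from the base axis. Payload 4.5 kg.
Tool frame: the origin (TCP) lies where the fingers leave the gripper's body, on its centre line; the fingertips stand 64 mm ahead of it and the grasp point (between the pads) lies 45 mm ahead of it; z points along the fingers, y is the line along which they close (so a half turn about z gives the same grasp; the last joint's range is limited). The gripper opens to 88 mm and grips with 3 to 60 N. Pads are 18 mm wide; open, the fingers measure 123 mm over their backs; the gripper's body (75 mm by 187 mm) begins 45 mm behind the grasp point.
Start: joints at [-1.255, 0.689, -0.195, 1.565, 0.157, 0.902, -0.215], TCP at [0.174, 0.6, 0.303] pointing down, gripper open.
Joint ranges: [-3.01, 3.01], [-0.46, 2.08], [-1.47, 1.51], [0.13, 2.56], [-1, 4.14], [0.04, 2.09], [-2.66, 2.66]. Speed limits (rad/s): [2.57, 2.57, 3.14, 3.14, 3.14, 3.14, 3.14].

## Interface

Orientations are given as a unit quaternion [x, y, z, w].
In Python, from plant import r gives the robot as it stands.
- The arm moves only by the tool play_rows, never from a script. Its arguments are lists of equal length, an entry for each row: "translation": the shift along the tool's x, y, z in m, a list of three; "delta_rot": the turn, a rotation vector about the tool's x, y, z in degrees, a list of three; "grip": the opening, from -1 (shut) to 1 (fully open). In form: {"translation": [[x, y, z], ...], "delta_rot": [[rx, ry, rz], ...], "grip": [grip, ...]}. A call has 1 to 20 rows; each row shifts and turns the commanded pose from where the row before left it, along the tool's axes as they then stand; what a row does not reach is not made up. A row lasts 1/8 s, in which the tool goes at most 62.5 mm and 10.7 degrees, less where a joint would pass 70% of its speed; a pose out of reach is approached as far as the arm can. A call with a gripper value outside its range is refused whole. The fingers move at their own pace and stop on an object; "squeeze" is the grip in N (left out, the last holds). Time passes only in rows, so rows that do not move let the fingers close. It gives the time, the measured TCP pose, the force, the opening and the grip force at its end, in the units of the state.
- r.get_state(): the state, without advancing time (a new reading comes with each control period).
- r.snapshot(name): name is "scene" or "top"; returns the picture (400x640x3 uint8, blue, green, red); there is no depth.
- r.get_calibration(name): a dict with "intrinsics" (3x3 intrinsics, pixels), "k1" (the pictures are not rectified: a ray, as slopes to the right and down, at radius r is drawn at 1 + k1 r^2 times it, then the intrinsics apply), "eye" and "rotation" of the camera in the world. Camera axes: x right, y up, looking along -z (the intrinsics and any distortion apply to the point x, -y, -z); pixel columns grow to the right and rows downward; lengths in m; the calibration is good to about 2 mm. A picture is of the moment at which its call begins. get_calibration takes no time and is no camera call.
- r.finish_job(): hands the job in; it is judged then, once.
Trained networks look in the newest picture that a camera, given by its name, has taken for a name from the list of things; names that differ only in an ending like _2 or _b are one class to them, and where a whole thing is asked for, a point or a joint stands for the part that bears it (a point fixed in the world has none). Each returns a list of dicts, best first, with "confidence" (0 to 1); they miss things now and then, are a little off and sometimes report something else, mostly with a low value. They report only what shows in the picture. A call takes as long as a camera call.
- r.look_for(camera, target): "point" ([x, y, z] in m, in world coordinates, good to about 4 mm: the middle of the surface that is visible of it).
- r.silhouettes(camera, target): "pixels" (400x640 bool, what is visible of it).
The state is a dict: "clock": time; "q": joint angles; "qd": joint speeds; "joint_torque": joint torques, N m; "tool_pos": TCP position; "eef_rot": TCP orientation; "contact_force": force on the tool from outside, world axes, zero at the start; "moment": the same for the moment, N m; "opening": opening from 0.0 (shut) to 1.0 (fully open); "finger_force": force on a finger pad.
Only numpy, scipy, OpenCV 4.12 (cv2) and the standard library are available. Lean on these libraries where they do the work, as an engineer would, in place of code of your own. Each camera call takes 0.05 s, during which the arm holds its last target. There are 200 camera calls.

## Working session

There is one attempt and no reset: what is moved stays moved. The work goes in short steps, Python scripts to look and compute and a tool call to move; the robot and the scene stay as the last step left them, time stands still between calls to the robot, and variables do not carry over. Pictures are saved under pics/ and viewed, at most 10 in all, crops included, and the job is handed in when it is done.

Besides the shell and the picture viewer there is one more tool, called after "Call:" as name(argument=value, ...) on one line, values as JSON. play_rows: Moves the arm, as the interface text tells. Its arguments: {"type":"object","properties":{"translation":{"type":"array","items":{"type":"array","items":{"type":"number"}}},"delta_rot":{"type":"array","items":{"type":"array","items":{"type":"number"}}},"grip":{"type":"array","items":{"type":"number"}},"squeeze":{"type":"number"}},"required":["translation","delta_rot","grip"]}

```bash
mkdir -p pics; ls
cat > h.py <<'E'
import numpy as np, cv2
from scipy.spatial.transform import Rotation as R
from plant import r
def project(cam,P):
    c=r.get_calibration(cam);K=np.array(c["intrinsics"]);Rm=np.array(c["rotation"]);
    if Rm.shape==(4,): Rm=R.from_quat(Rm).as_matrix()
    p=(np.atleast_2d(P)-np.array(c["eye"]))@Rm
    s=np.c_[p[:,0],-p[:,1]]/(-p[:,2:3]); s=s*(1+c["k1"]*(s**2).sum(1,keepdims=True))
    return s@K[:2,:2].T+K[:2,2]
E
python3 - <<'E'
from h import *
for c in ("scene","top"):
    cv2.imwrite(f"pics/{c}0.png",r.snapshot(c)); k=r.get_calibration(c); print(c,k)
    for t in ("fixture","strap","strap_hinge","strap_grip","catch","cage","cage_pivot","cage_pin","stop","sleeve_a"):
        print(t,[(np.round(d["point"],4).tolist(),round(d["confidence"],2)) for d in r.look_for(c,t)][:4])
print(r.get_state())
E
```

```text
pics
scene {'intrinsics': array([[486.49315968,   0.        , 319.30752059],
       [  0.        , 486.49315968, 199.60528423],
       [  0.        ,   0.        ,   1.        ]]), 'k1': -0.03670590992864441, 'eye': array([1.22405731, 0.20737292, 0.93251908]), 'rotation': array([0.21967665, 0.28339587, 0.74734575, 0.55937758])}
fixture [([0.5868, 0.1778, 0.0138], 0.87)]
strap [([0.5538, 0.0975, 0.1302], 0.74)]
strap_hinge [([0.5899, 0.1788, 0.0073], 0.83)]
strap_grip [([0.5503, 0.1029, 0.1354], 0.96)]
catch [([0.5877, 0.1802, 0.0115], 0.96), ([0.6178, 0.2492, 0.1044], 0.51)]
cage [([0.6192, 0.249, 0.1044], 0.66)]
cage_pivot [([0.5874, 0.1771, 0.0106], 0.77)]
cage_pin [([0.5925, 0.1761, 0.0097], 0.64), ([0.6174, 0.2482, 0.1045], 0.56)]
stop [([0.5912, 0.176, 0.0142], 0.87)]
sleeve_a [([0.4862, 0.1936, 0.0411], 0.85), ([0.4045, 0.2329, 0.0291], 0.65)]
top {'intrinsics': array([[500.77379896,   0.        , 314.00918381],
       [  0.        , 500.77379896, 195.42618547],
       [  0.        ,   0.        ,   1.        ]]), 'k1': -0.03756185237209156, 'eye': array([ 0.37525326, -0.020375
[... 682 characters left out ...]
1.255186  ,  0.68910651, -0.19458722,  1.5653073 ,  0.15730059,
        0.90246084, -0.21512245]), 'qd': array([-3.80779595e-04, -1.20235446e-03,  3.01433066e-04,  6.48176068e-04,
        1.03672944e-03, -4.43904242e-05, -1.52803887e-03]), 'joint_torque': array([ 3.92343156e-05, -5.27488661e+01, -1.26678240e+00, -1.53744721e+01,
       -5.18832402e-02, -5.17305361e-04,  2.89891750e-05]), 'tool_pos': array([0.17379679, 0.60037505, 0.30273638]), 'eef_rot': array([1.40443664e-01, 9.90088670e-01, 5.02766484e-05, 1.70023104e-06]), 'contact_force': array([0.57992136, 0.88861221, 0.43380142]), 'moment': array([0.00662055, 0.02190353, 0.0045695 ]), 'finger_force': 0.0, 'opening': 0.9963930010489346}
```

View pics/scene0.png

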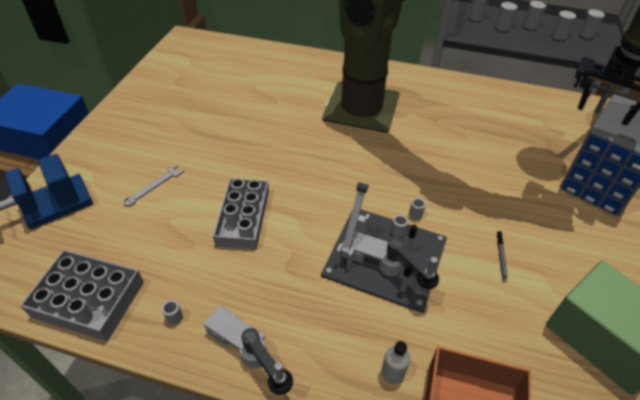

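View pics/top0.png

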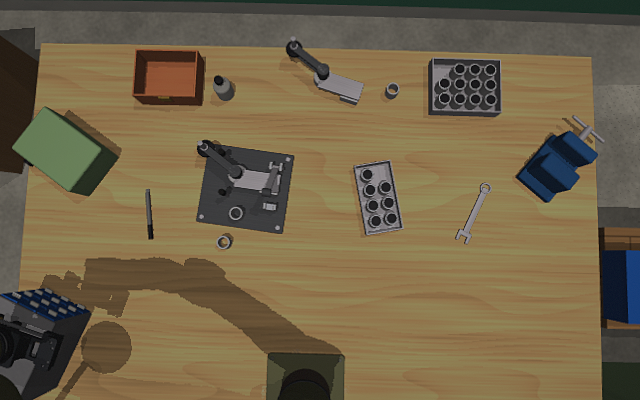

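Run:
```python
from h import *
a=cv2.imread("pics/top0.png")[130:250,180:310]; b=cv2.imread("pics/scene0.png")[175:315,315:455]
cv2.imwrite("pics/topz.png",cv2.resize(a,None,fx=5,fy=5,interpolation=cv2.INTER_CUBIC)[:600])
cv2.imwrite("pics/scenez.png",cv2.resize(b,None,fx=4,fy=4,interpolation=cv2.INTER_CUBIC)[:600])
```

```text
(no output)
```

View pics/topz.png

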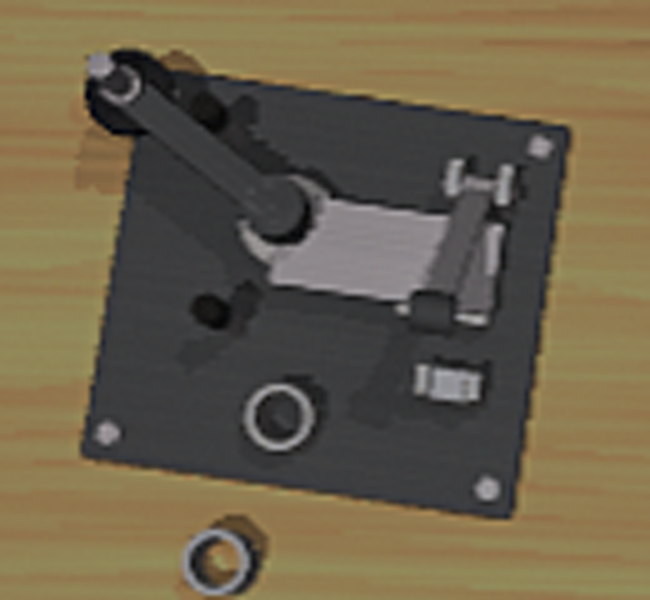

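View pics/scenez.png

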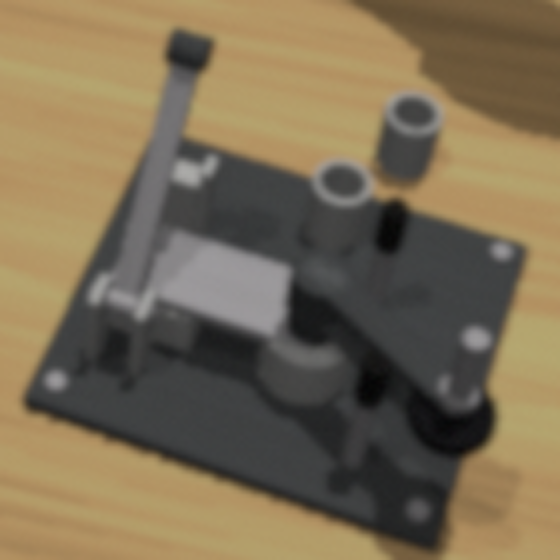

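```bash
cat >> h.py <<'E'
def F(pose,p):
    x,y,a=pose; p=np.atleast_2d(p).astype(float)
    return np.c_[x+np.cos(a)*p[:,0]-np.sin(a)*p[:,1], y+np.sin(a)*p[:,0]+np.cos(a)*p[:,1], p[:,2]]
def grip(q): return [.060-.148*np.cos(q),-.08,.06+.148*np.sin(q)]
def pin(q,z=.138): return [.03+.1*np.cos(1.0472+q),.02+.1*np.sin(1.0472+q),z]
E
python3 - <<'E'
from h import *
from scipy.optimize import least_squares
tp=lambda a:(np.array(a)+.5)/5-.5+[180,130]; sp=lambda a:(np.array(a)+.5)/4-.5+[315,175]
T=tp([[570,128],[511,518],[82,458],[98,65],[433,312]]); S=sp([[28,399],[180,140],[525,245],[440,540],[477,338],[190,48]])
def f(v):
    c=lambda sx,sy:[sx*.11,sy*.12,.012]
    a=F(v[:3],[c(1,-1),c(-1,-1),c(-1,1),pin(v[4],.156),grip(v[3])]); b=F(v[:3],[c(1,-1),c(-1,-1),c(-1,1),c(1,1),pin(v[4],.156),grip(v[3])])
    return np.r_[(project("top",a)-T).ravel(),(project("scene",b)-S).ravel()]
s=least_squares(f,[.55,.18,-.15,1.1,0.],loss="soft_l1");v=s.x
print(v,np.round(f(v).reshape(-1,2),1).tolist())
P=v[:3]
for n,p in dict(grip=grip(v[3]),gripc=grip(0),hinge=[.06,-.08,.06],pin0=pin(0),pin14=pin(1.4),piv=[.03,.02,.088]).items(): print(n,F(P,p).round(4))
# sleeves from top rims
for uv in ([280,416],[218,562]):
    print("sleeve",least_squares(lambda q:(project("top",[q[0],q[1],.045+(.012 if uv[0]==280 else 0)])-tp(uv)).ravel(),[.45,.2]).x.round(4))
E
```

```text
[ 0.5420409   0.18132009 -0.10625479  0.97936079 -0.01889884] [[-0.9, -1.3], [-0.2, -0.2], [-1.4, 0.0], [-0.6, -0.4], [-0.9, 0.1], [-1.7, -0.7], [-6.8, -3.9], [0.8, -1.2], [-0.2, 0.6], [-0.3, -0.4], [-0.4, 0.0]]
grip [[0.5112 0.1042 0.1829]]
gripc [[0.4461 0.1111 0.06  ]]
hinge [[0.5932 0.0954 0.06  ]]
pin0 [[0.6329 0.2788 0.138 ]]
pin14 [[0.5044 0.2698 0.138 ]]
piv [[0.574 0.198 0.088]]
sleeve [0.4684 0.1938]
sleeve [0.3908 0.2253]
```

```bash
cat >> h.py <<'E'
def plan(way, start=None):
    """way: (grasp xyz, tool-y yaw deg, nrows); tool pointing straight down"""
    s=r.get_state(); Rm=R.from_quat(s["eef_rot"]); 
    p=np.array(s["tool_pos"])+.045*Rm.as_matrix()[:,2]
    print("now grasp",p.round(4),"yaw",np.degrees(np.arctan2(*Rm.as_matrix()[1::-1,1])).round(1),"q",s["q"].round(2),"f",s["contact_force"].round(1),s["clock"])
    for g,yaw,n in way:
        y=np.radians(yaw); R2=R.from_matrix(np.array([[-np.sin(y),np.cos(y),0],[np.cos(y),np.sin(y),0],[0,0,-1]]).T)
        R2=R.from_matrix(np.array([[np.cos(y+np.pi/2),np.cos(y),0],[np.sin(y+np.pi/2),np.sin(y),0],[0,0,-1]]))
        rv=(Rm.inv()*R2).as_rotvec(degrees=True)/n
        q1,q0=np.array(g)+[0,0,.045],p+[0,0,.0]-.045*Rm.as_matrix()[:,2]
        for i in range(n):
            Ri=Rm*R.from_rotvec(rv*i,degrees=True); print((Ri.inv().apply((q1-q0)/n)*1000).round(1).tolist(),rv.round(1).tolist())
        p,Rm=np.array(g),R2
E
python3 - <<'E'
from h import *
from scipy.optimize import least_squares
tp=lambda a:(np.array(a)+.5)/5-.5+[180,130]; sp=lambda a:(np.array(a)+.5)/4-.5+[315,175]
T=tp([[570,128],[511,518],[82,458],[98,65],[433,312]]); S=sp([[28,399],[525,245],[440,540],[477,338],[190,48]])
def f(v):
    c=lambda sx,sy:[sx*.11,sy*.12,.012]
    a=F(v[:3],[c(1,-1),c(-1,-1),c(-1,1),pin(0,.156),grip(v[3])]); b=F(v[:3],[c(1,-1),c(-1,1),c(1,1),pin(0,.156),grip(v[3])])
    return np.r_[(project("top",a)+v[4:6]-T).ravel(),(project("scene",b)+v[6:8]-S).ravel(),v[4:8]/2]
v=least_squares(f,[.55,.18,-.15,1.1,0,0,0,0]).x
print(v,np.round(f(v).reshape(-1,2),1).tolist())
P=v[:3]
for n,p in dict(grip=grip(v[3]),gripc=grip(0),pin0=pin(0),pin14=pin(1.4),piv=[.03,.02,.088]).items(): print(n,F(P,p).round(4))
g=F(P,grip(v[3]))[0]; plan([([g[0],g[1],.30],90+np.degrees(v[2]),16)])
E
```

```text
[ 0.54049383  0.18060845 -0.10891476  0.98603649  0.60361234 -0.29506762
  0.47042644  0.96978534] [[0.1, -0.9], [0.5, 0.2], [-0.6, 0.2], [-0.1, 0.4], [0.0, 0.1], [-1.5, -0.5], [1.2, -0.6], [-0.2, 0.9], [0.4, -0.5], [-0.1, 0.5], [0.3, -0.1], [0.2, 0.5]]
grip [[0.5102 0.1034 0.1834]]
gripc [[0.4443 0.1106 0.06  ]]
pin0 [[0.6316 0.2779 0.138 ]]
pin14 [[0.5031 0.2692 0.138 ]]
piv [[0.5725 0.1972 0.088 ]]
now grasp [0.1738 0.6004 0.2577] yaw 73.9 q [-1.26  0.69 -0.19  1.57  0.16  0.9  -0.22] f [0.6 0.9 0.4] 1.1
[-28.8, -24.0, -2.6] [0.0, -0.0, -0.6]
[-28.6, -24.3, -2.6] [0.0, -0.0, -0.6]
[-28.3, -24.6, -2.6] [0.0, -0.0, -0.6]
[-28.0, -24.9, -2.6] [0.0, -0.0, -0.6]
[-27.8, -25.2, -2.6] [0.0, -0.0, -0.6]
[-27.5, -25.5, -2.6] [0.0, -0.0, -0.6]
[-27.2, -25.8, -2.6] [0.0, -0.0, -0.6]
[-26.9, -26.1, -2.6] [0.0, -0.0, -0.6]
[-26.7, -26.4, -2.6] [0.0, -0.0, -0.6]
[-26.4, -26.7, -2.6] [0.0, -0.0, -0.6]
[-26.1, -27.0, -2.6] [0.0, -0.0, -0.6]
[-25.8, -27.2, -2.6] [0.0, -0.0, -0.6]
[-25.5, -27.5, -2.6] [0.0, -0.0, -0.6]
[-25.2, -27.8, -2.6] [0.0, -0.0, -0.6]
[-24.9, -28.1, -2.6] [0.0, -0.0, -0.6]
[-24.6, -28.3, -2.6] [0.0, -0.0, -0.6]
```

Call:
play_rows(translation=[[-0.029,-0.024,-0.0026],[-0.0285,-0.0245,-0.0026],[-0.0285,-0.0245,-0.0026],[-0.028,-0.025,-0.0026],[-0.028,-0.025,-0.0026],[-0.0275,-0.0255,-0.0026],[-0.027,-0.026,-0.0026],[-0.027,-0.026,-0.0026],[-0.0265,-0.0265,-0.0026],[-0.0265,-0.0265,-0.0026],[-0.026,-0.027,-0.0026],[-0.026,-0.027,-0.0026],[-0.0255,-0.0275,-0.0026],[-0.025,-0.028,-0.0026],[-0.025,-0.028,-0.0026],[-0.0245,-0.0285,-0.0026],[0,0,0],[0,0,0]], delta_rot=[[0,0,-0.6],[0,0,-0.6],[0,0,-0.6],[0,0,-0.6],[0,0,-0.6],[0,0,-0.6],[0,0,-0.6],[0,0,-0.6],[0,0,-0.6],[0,0,-0.6],[0,0,-0.6],[0,0,-0.6],[0,0,-0.6],[0,0,-0.6],[0,0,-0.6],[0,0,-0.6],[0,0,0],[0,0,0]], grip=[1,1,1,1,1,1,1,1,1,1,1,1,1,1,1,1,0.3,0.3])

```text
clock: 3.35
tool_pos: [0.5088, 0.1031, 0.3443]
eef_rot: [0.057, 0.998, 0.0, -0.0]
contact_force: [-0.5, 1.5, -0.2]
opening: 0.797
finger_force: 0.0
```

```bash
cat >> h.py <<'E'
P=[.5405,.1806,-.1089]; Q0=.986; Y0=90-6.24
E
python3 - <<'E'
from h import *
print(r.get_state()["opening"])
plan([(F(P,grip(Q0))[0],Y0,3)])
print("arc")
for q in np.linspace(Q0,0,11): print(round(q,2),(np.array(grip(q))*1000).round(1))
E
```

```text
0.7970127974745833
now grasp [0.5088 0.1031 0.2993] yaw 83.5 q [-0.09  0.5  -0.3   1.83  0.19  0.84  0.97] f [-0.5  1.5 -0.2] 3.35
[-0.5, 0.1, 38.6] [0.0, -0.0, -0.1]
[-0.5, 0.1, 38.6] [0.0, -0.0, -0.1]
[-0.5, 0.2, 38.6] [0.0, -0.0, -0.1]
arc
0.99 [-21.7 -80.  183.4]
0.89 [-33.5 -80.  174.8]
0.79 [-44.3 -80.  165. ]
0.69 [-54.1 -80.  154.2]
0.59 [-62.8 -80.  142.5]
0.49 [-70.4 -80.  130. ]
0.39 [-76.6 -80.  116.9]
0.3 [-81.6 -80.  103.1]
0.2 [-85.1 -80.   89. ]
0.1 [-87.3 -80.   74.6]
0.0 [-88. -80.  60.]
```

Call:
play_rows(translation=[[-0.0015,0.0005,0.04],[0,0,0.04],[0,0,0.035],[0,0,0],[0,0,0],[0,0,0],[0,0,0],[0,0,0],[0,0,0]], delta_rot=[[0,0,0],[0,0,0],[0,0,0],[0,0,0],[0,0,0],[0,0,0],[0,0,0],[0,0,0],[0,0,0]], grip=[0.3,0.3,0.3,0.3,-1,-1,-1,-1,-1], squeeze=12)

```text
clock: 4.47
tool_pos: [0.5109, 0.1037, 0.2298]
eef_rot: [0.057, 0.998, 0.001, 0.0]
contact_force: [-1.2, 3.2, 3.7]
opening: 0.244
finger_force: 12.0
```

Run:
```python
from h import *
s=r.get_state(); print(s["opening"]*88,s["finger_force"]); plan([])
for c in ("scene","top"):
    im=r.snapshot(c)
    cv2.imwrite(f"pics/{c}1.png",im)
a=cv2.resize(cv2.imread("pics/scene1.png")[150:315,300:470],None,fx=3,fy=3,interpolation=cv2.INTER_CUBIC)
cv2.imwrite("pics/s1z.png",a)
```

```text
21.48354092991925 11.999415659811348
now grasp [0.511  0.1038 0.1848] yaw 83.5 q [-0.14  0.67 -0.24  1.95  0.28  0.55  0.89] f [-1.2  3.2  3.7] 4.475
```

View pics/s1z.png

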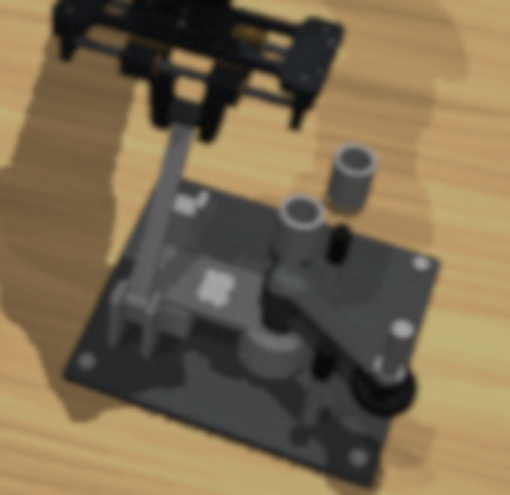

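Call:
play_rows(translation=[[0.006,0,0.004],[0.006,0,0.0045],[0.011,0,0.01],[0.01,0,0.011],[0.0085,0,0.0115],[0.0075,0,0.0125],[0.0065,0,0.013],[0.005,0,0.014],[0.0035,0,0.014],[0.002,0,0.0145],[0.0005,0,0.0145],[0,0,0.001],[0,0,0.001],[0,0,0]], delta_rot=[[0,0,0],[0,0,0],[0,0,0],[0,0,0],[0,0,0],[0,0,0],[0,0,0],[0,0,0],[0,0,0],[0,0,0],[0,0,0],[0,0,0],[0,0,0],[0,0,0]], grip=[-1,-1,-1,-1,-1,-1,-1,-1,-1,-1,-1,-1,-1,-1])

```text
clock: 6.32
tool_pos: [0.4462, 0.1112, 0.1042]
eef_rot: [0.057, 0.998, 0.001, 0.002]
contact_force: [2.8, 3.9, 4.7]
opening: 0.247
finger_force: 12.0
```

Run:
```python
from h import *
s=r.get_state(); print(s["opening"]*88,s["finger_force"]); plan([]); print(F(P,grip(0)))
```

```text
21.71680652796139 11.997903739102185
now grasp [0.4464 0.1113 0.0592] yaw 83.5 q [-0.32  0.87 -0.04  2.2   0.38  0.08  0.74] f [2.8 3.9 4.7] 6.325
[[0.4443265  0.11063817 0.06      ]]
```

Call:
play_rows(translation=[[0,0,0.0015],[0,0,0.0015],[0,0,0.001],[0,0,0]], delta_rot=[[0,0,0],[0,0,0],[0,0,0],[0,0,0]], grip=[-1,-1,-1,-1])

```text
clock: 6.82
tool_pos: [0.4461, 0.1112, 0.101]
eef_rot: [0.057, 0.998, 0.001, 0.002]
contact_force: [1.2, 4.9, 15.3]
opening: 0.248
finger_force: 12.0
```

Run:
```python
from h import *
plan([])
im=r.snapshot("scene")
cv2.imwrite("pics/s2z.png",cv2.resize(im[150:315,300:470],None,fx=3.5,fy=3.5,interpolation=cv2.INTER_CUBIC))
```

```text
now grasp [0.4463 0.1113 0.056 ] yaw 83.5 q [-0.32  0.88 -0.03  2.2   0.38  0.07  0.73] f [ 1.2  4.9 15.3] 6.825
```

View pics/s2z.png

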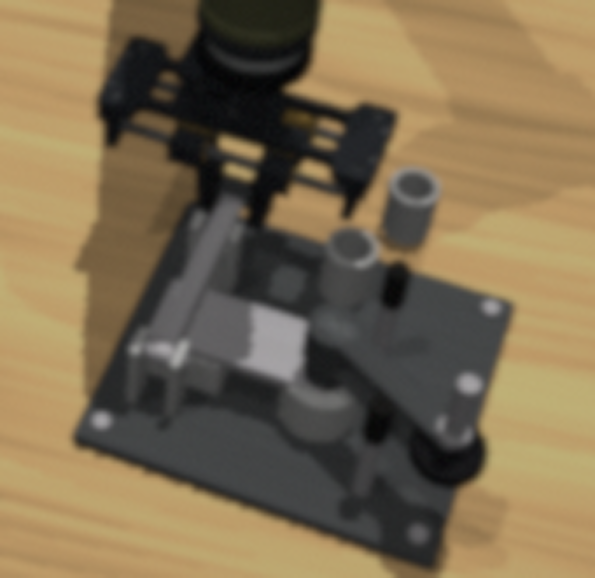

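Call:
play_rows(translation=[[0,0,-0.002],[0,0,-0.001],[0,0,0],[0,0,0],[0,0,0],[0,0,-0.02],[0,0,-0.03],[0,0,-0.04],[0,0,-0.04],[0,0,-0.04],[0,0,-0.03],[0,0,0],[0,0,0]], delta_rot=[[0,0,0],[0,0,0],[0,0,0],[0,0,0],[0,0,0],[0,0,0],[0,0,0],[0,0,0],[0,0,0],[0,0,0],[0,0,0],[0,0,0],[0,0,0]], grip=[-1,-1,0,0,0,0,0,0,0,0,0,0,0])

```text
clock: 8.5
tool_pos: [0.444, 0.1097, 0.302]
eef_rot: [0.057, 0.998, -0.001, -0.001]
contact_force: [0.2, 0.6, 0.6]
opening: 0.502
finger_force: 0.0
```

Run:
```python
from h import *
for c in ("scene","top"):
    r.snapshot(c)
    print(c,project(c,F(P,[grip(0),grip(.1)])).round(1).tolist())
    for d in r.look_for(c,"strap_grip")[:2]: print(np.round(d["point"],4),d["confidence"])
p=F(P,pin(0,.24))[0]
plan([(p,-36,16)])
```

```text
scene [[366.6, 203.2], [367.1, 199.2]]
[0.525  0.1031 0.0676] 0.78
[0.5881 0.1807 0.0159] 0.59
top [[266.6, 222.7], [266.1, 222.1]]
[0.551  0.1016 0.0667] 0.52
now grasp [0.444  0.11   0.2567] yaw 83.5 q [-0.14  0.49 -0.3   2.05  0.24  0.64  0.85] f [-0.2 -0.2  0.5] 8.7
[-10.4, 11.8, 1.0] [-0.0, -0.0, 7.5]
[-8.8, 13.0, 1.0] [-0.0, -0.0, 7.5]
[-7.1, 14.0, 1.0] [-0.0, -0.0, 7.5]
[-5.2, 14.8, 1.0] [-0.0, -0.0, 7.5]
[-3.2, 15.4, 1.0] [-0.0, -0.0, 7.5]
[-1.2, 15.7, 1.0] [-0.0, -0.0, 7.5]
[0.9, 15.7, 1.0] [-0.0, -0.0, 7.5]
[2.9, 15.5, 1.0] [-0.0, -0.0, 7.5]
[4.9, 14.9, 1.0] [-0.0, -0.0, 7.5]
[6.8, 14.2, 1.0] [-0.0, -0.0, 7.5]
[8.6, 13.2, 1.0] [-0.0, -0.0, 7.5]
[10.2, 12.0, 1.0] [-0.0, -0.0, 7.5]
[11.7, 10.5, 1.0] [-0.0, -0.0, 7.5]
[12.9, 8.9, 1.0] [-0.0, -0.0, 7.5]
[14.0, 7.2, 1.0] [-0.0, -0.0, 7.5]
[14.8, 5.3, 1.0] [-0.0, -0.0, 7.5]
```

Call:
play_rows(translation=[[-0.0105,0.012,0.001],[-0.009,0.013,0.001],[-0.007,0.014,0.001],[-0.005,0.015,0.001],[-0.003,0.0155,0.001],[-0.001,0.0155,0.001],[0.001,0.0155,0.001],[0.003,0.0155,0.001],[0.005,0.015,0.001],[0.007,0.014,0.001],[0.0085,0.013,0.001],[0.01,0.012,0.001],[0.0115,0.0105,0.001],[0.013,0.009,0.001],[0.014,0.007,0.001],[0.015,0.0055,0.001],[0,0,0],[0,0,0]], delta_rot=[[0,0,7.5],[0,0,7.5],[0,0,7.5],[0,0,7.5],[0,0,7.5],[0,0,7.5],[0,0,7.5],[0,0,7.5],[0,0,7.5],[0,0,7.5],[0,0,7.5],[0,0,7.5],[0,0,7.5],[0,0,7.5],[0,0,7.5],[0,0,7],[0,0,0],[0,0,0]], grip=[0.2,0.2,0.2,0.2,0.2,0.2,0.2,0.2,0.2,0.2,0.2,0.2,0.2,0.2,0.2,0.2,0.2,0.2])

```text
clock: 10.95
tool_pos: [0.6316, 0.2773, 0.2861]
eef_rot: [0.891, 0.454, -0.001, 0.0]
contact_force: [-0.5, 0.5, -0.4]
opening: 0.598
finger_force: 0.0
```

Run:
```python
from h import *
im=r.snapshot("scene"); jm=r.snapshot("top")
print("top closed roller",project("top",F(P,grip(0))),"scene",project("scene",F(P,grip(0))))
z=lambda i,x,y:cv2.resize(i[y:y+130,x:x+130],None,fx=3,fy=3,interpolation=cv2.INTER_CUBIC)
cv2.imwrite("pics/m3.png",np.hstack([z(im,320,175),z(jm,185,125)]))
plan([(F(P,pin(0))[0],-36,4)])
```

```text
top closed roller [[266.6063814  222.70048182]] scene [[366.63813002 203.15057311]]
now grasp [0.6317 0.2771 0.2417] yaw -36.0 q [-0.64  0.82  0.34  1.38 -0.3   0.99 -0.87] f [ 0.4 -0.  -0.5] 11.05
[0.1, -0.1, 25.9] [-0.0, 0.0, -0.0]
[0.1, -0.1, 25.9] [-0.0, 0.0, -0.0]
[0.1, -0.1, 25.9] [-0.0, 0.0, -0.0]
[0.1, -0.1, 25.9] [-0.0, 0.0, -0.0]
```

View pics/m3.png

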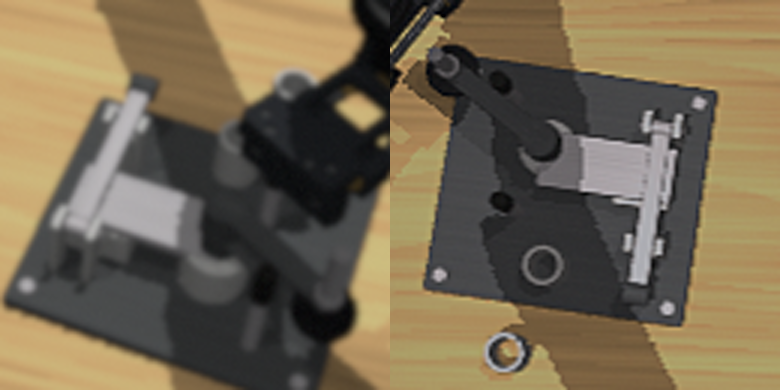

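Call:
play_rows(translation=[[0,0,0.026],[0,0,0.026],[0,0,0.026],[0,0,0.025],[0,0,0],[0,0,0],[0,0,0],[0,0,0],[0,0,0],[0,0,0]], delta_rot=[[0,0,0],[0,0,0],[0,0,0],[0,0,0],[0,0,0],[0,0,0],[0,0,0],[0,0,0],[0,0,0],[0,0,0]], grip=[0.2,0.2,0.2,0.2,-1,-1,-1,-1,-1,-1], squeeze=40)

```text
clock: 12.3
tool_pos: [0.6335, 0.2775, 0.1849]
eef_rot: [0.891, 0.453, 0.002, 0.001]
contact_force: [1.9, -2.4, 4.6]
opening: 0.148
finger_force: 40.0
```

Run:
```python
from h import *
s=r.get_state(); print(s["opening"]*88,s["finger_force"])
n=14; plan([(F(P,pin(1.4*(i+1)/n))[0],-36+80.2*(i+1)/n,1) for i in range(n)])
```

```text
13.02237484987886 39.99874474480748
now grasp [0.6337 0.2775 0.1399] yaw -36.1 q [-0.63  0.94  0.3   1.45 -0.34  0.8  -0.84] f [ 1.9 -2.4  4.6] 12.3
[-1.3, -11.8, 1.9] [0.2, -0.1, -5.8]
[-0.5, -10.0, 0.0] [0.0, 0.0, -5.7]
[-0.5, -10.0, 0.0] [0.0, 0.0, -5.7]
[-0.5, -10.0, 0.0] [0.0, 0.0, -5.7]
[-0.5, -10.0, 0.0] [0.0, 0.0, -5.7]
[-0.5, -10.0, 0.0] [0.0, 0.0, -5.7]
[-0.5, -10.0, 0.0] [0.0, 0.0, -5.7]
[-0.5, -10.0, 0.0] [0.0, 0.0, -5.7]
[-0.5, -10.0, 0.0] [0.0, 0.0, -5.7]
[-0.5, -10.0, 0.0] [0.0, 0.0, -5.7]
[-0.5, -10.0, 0.0] [0.0, 0.0, -5.7]
[-0.5, -10.0, 0.0] [0.0, 0.0, -5.7]
[-0.5, -10.0, 0.0] [0.0, 0.0, -5.7]
[-0.5, -10.0, 0.0] [0.0, 0.0, -5.7]
```

Call:
play_rows(translation=[[-0.0005,-0.01,0],[-0.0005,-0.01,0],[-0.0005,-0.01,0],[-0.0005,-0.01,0],[-0.0005,-0.01,0],[-0.0005,-0.01,0],[-0.0005,-0.01,0],[-0.0005,-0.01,0],[-0.0005,-0.01,0],[-0.0005,-0.01,0],[-0.0005,-0.01,0]], delta_rot=[[0,0,-5.7],[0,0,-5.7],[0,0,-5.7],[0,0,-5.7],[0,0,-5.7],[0,0,-5.7],[0,0,-5.7],[0,0,-5.7],[0,0,-5.7],[0,0,-5.7],[0,0,-5.7]], grip=[-1,-1,-1,-1,-1,-1,-1,-1,-1,-1,-1])

```text
clock: 13.68
tool_pos: [0.5309, 0.2865, 0.1849]
eef_rot: [0.524, 0.852, 0.003, 0.003]
contact_force: [8.1, -0.6, 0.0]
opening: 0.147
finger_force: 40.0
```

```bash
cat > st.py <<'E'
from h import *
s=r.get_state(); m=R.from_quat(s["eef_rot"]).as_matrix(); g=s["tool_pos"]+.045*m[:,2]
d=g-F(P,[.03,.02,.138])[0]; print("cage q",np.arctan2(d[1],d[0])-P[2]-1.0472,"rad",np.hypot(*d[:2]),"z",g[2])
print("f tool",m.T@s["contact_force"],s["opening"]*88,s["moment"])
plan([(F(P,pin(1.4))[0],44.2,3)])
E
python3 st.py
```

```text
cage q 1.0655941497908261 rad 0.09843444212249321 z 0.13994031109769078
f tool [-4.1320538   6.93289798  0.02112124] 12.934632475561356 [-0.26333484 -1.50909041 -0.09388745]
now grasp [0.5312 0.2866 0.1399] yaw 26.8 q [-0.57  0.81  0.    1.74  0.    0.58 -0.11] f [ 8.1 -0.6  0. ] 13.675
[-1.0, -10.9, 0.6] [0.1, 0.0, -5.8]
[0.1, -10.9, 0.6] [0.1, 0.0, -5.8]
[1.2, -10.8, 0.6] [0.1, 0.0, -5.8]
```

Call:
play_rows(translation=[[-0.001,-0.01,0],[-0.001,-0.01,0],[-0.001,-0.01,0],[0,0,0]], delta_rot=[[0,0,-5.7],[0,0,-5.7],[0,0,-5.7],[0,0,0]], grip=[-1,-1,-1,-1])

```text
clock: 14.18
tool_pos: [0.5068, 0.2697, 0.185]
eef_rot: [0.393, 0.92, 0.004, 0.002]
contact_force: [7.0, 3.2, -0.5]
opening: 0.147
finger_force: 40.0
```

```bash
python3 st.py
```

```text
cage q 1.3649870879428196 rad 0.09774521502117858 z 0.1399624483848469
f tool [-2.52331649  7.28530842  0.56213594] 12.90223870433098 [ 0.53453251 -1.28503948 -0.09215991]
now grasp [0.5071 0.2699 0.14  ] yaw 43.8 q [-0.52  0.78 -0.08  1.83  0.11  0.52  0.09] f [ 7.   3.2 -0.5] 14.175
[0.8, -1.0, 0.6] [0.2, 0.0, -0.1]
[0.8, -1.0, 0.6] [0.2, 0.0, -0.1]
[0.8, -1.0, 0.7] [0.2, 0.0, -0.1]
```

Spring force still follows the expected curve (no stop yet); press on in small steps.

Call:
play_rows(translation=[[0,-0.0025,0],[0,-0.0025,0],[0,-0.002,0],[0,0,0],[0,0,0]], delta_rot=[[0,0,-1],[0,0,-1],[0,0,0],[0,0,0],[0,0,0]], grip=[-1,-1,-1,-1,-1])

```text
clock: 14.8
tool_pos: [0.5053, 0.2682, 0.1851]
eef_rot: [0.376, 0.926, 0.008, 0.004]
contact_force: [13.3, 9.2, -9.6]
opening: 0.145
finger_force: 40.1
```

```bash
python3 st.py
```

```text
cage q 1.3820789667752529 rad 0.09774099781437245 z 0.14007603103691135
f tool [-3.04799037 15.70450519  9.91178136] 12.7556250197031 [ 1.60952908 -2.5934612  -0.20167561]
now grasp [0.5059 0.2688 0.1401] yaw 45.8 q [-0.52  0.78 -0.09  1.85  0.13  0.5   0.11] f [13.3  9.2 -9.6] 14.8
[0.7, -0.3, 0.7] [0.4, 0.0, 0.5]
[0.7, -0.3, 0.7] [0.4, 0.0, 0.5]
[0.7, -0.3, 0.7] [0.4, 0.0, 0.5]
```

Call:
play_rows(translation=[[0,-0.002,0],[0,0,0],[0,0,0],[0,0,0],[0,0,0],[0,0,0]], delta_rot=[[0,0,0],[0,0,0],[0,0,0],[0,0,0],[0,0,0],[0,0,0]], grip=[-1,-1,-1,-1,-1,-1])

```text
clock: 15.55
tool_pos: [0.505, 0.268, 0.1852]
eef_rot: [0.376, 0.926, 0.01, 0.005]
contact_force: [16.5, 11.0, -10.5]
opening: 0.141
finger_force: 40.2
```

```bash
python3 st.py
python3 - <<'E'
from h import *
im=r.snapshot("scene"); jm=r.snapshot("top")
z=lambda i,x,y:cv2.resize(i[y:y+130,x:x+130],None,fx=3,fy=3,interpolation=cv2.INTER_CUBIC)
cv2.imwrite("pics/m4.png",np.hstack([z(im,320,175),z(jm,185,125)]))
E
```

```text
cage q 1.384014492501125 rad 0.09773256381782287 z 0.1401726582399377
f tool [-4.11815311 19.18593714 10.95628968] 12.439659247566377 [ 2.04044499 -3.1505289  -0.21473129]
now grasp [0.5058 0.2686 0.1402] yaw 45.8 q [-0.51  0.78 -0.09  1.85  0.13  0.5   0.11] f [ 16.5  11.  -10.5] 15.55
[0.7, -0.2, 0.7] [0.4, 0.0, 0.5]
[0.7, -0.2, 0.7] [0.4, 0.0, 0.5]
[0.7, -0.2, 0.7] [0.4, 0.0, 0.5]
```

View pics/m4.png

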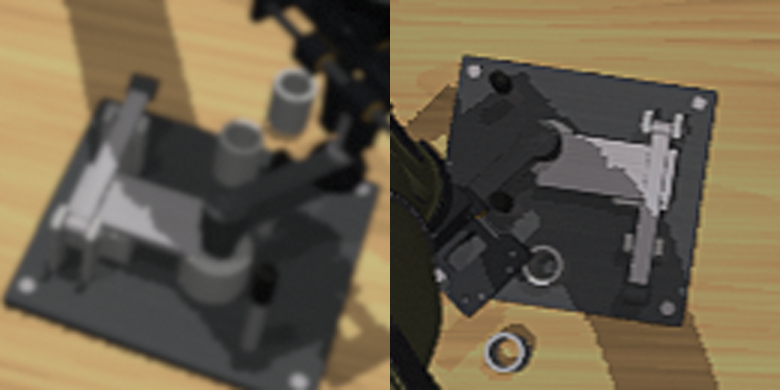

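The strap's roller is still in the catch at the position it was left in. The cage arm lies against the stop post near (503,200): 2 mm more push moved it only 0.2 mm while the force rose. Both sleeve rims, at (543,265) and (507,352), are where they were.

```bash
python3 -c "
from plant import r
print(r.finish_job())"
```

```text
the job is handed in; nothing more can be done
None
```

I swung the strap down into its catch, then swung the cage arm to its stop and am still holding it by the pin; the last pictures showed both sleeves unmoved, and the job was handed in at about 15.7 s.

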